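# Roll a bar up the loading ramp to its stop and bolt it in

### The job

With the fingertips, push the round bar that lies across the foot of the ramp slowly up to the stop at the top, without letting it get away or roll back, so that it lies square against the stop in the seat. Then push the retaining bolt at the side of the ramp fully home behind it. Only push: do not pick the bar up, and leave the spare bar, the marker and the spray tin where they are.

Things in the scene. Friction and masses are not known exactly. Their poses are not given: they have to be found in the camera images.
- ramp: Fixed grey loading ramp, 230 long, 130 wide, 66 high, within 0.4 rad of robot x. Origin on the bench under the lane's middle line; x uphill, y left, z up. Surface rises at 9 degrees from x -120, z 12 to a crest at x 52, z 39.2, then drops 4 into a seat falling 6 degrees to the stop face at x 85. Lane y -49 to 49 between cheeks 15 high (to z 62 at the top). Bolt bracket at x 28-62, y 58-76.
- deck: The ramp's sloping running surface (fixed). Origin in the middle of its lower edge, on the surface; x uphill along the surface (174 to the crest), z out of it. At its foot two rubber toe stops, x 0 to 10, 13 high, at y -49 to -37 and 37 to 49, keep the bar from rolling off; the gap of 74 between them lets fingertips in behind the bar.
- seat (a point): Where the bar's centre is when it lies home in the seat against the stop: ramp x 70.5, y 0, z 47.6. Pushed over the crest the bar drops in, and it stays by itself.
- bar: Loose sawn aluminium round bar, 29 diameter, 95 long, about 0.16 kg, lying across the ramp's foot against the toe stops. Origin at the centre of one end face (the one at ramp +y), z axis along the bar. Let go on the slope, it rolls back down. A few newtons push it; pushed off its middle it slews.
- bar_mid (a point): Centre of the same bar (on its axis, halfway along).
- bolt (a joint): Slide of the retaining bolt, m: 0 drawn out, 0.055 fully home (hard stop); starts at 0 to 0.008, stays where left (1.5 N friction). A 10 diameter rod along ramp y at ramp x 45, z 52, on the left (+y) side. Drawn out it leaves the lane clear; home (moved towards ramp -y) it reaches 39 into the lane just downhill of the seated bar.
- bolt_push (a point): Centre of the outer face of the bolt's push plate (upright, 28 along ramp x, 36 high, 8 thick, lower edge 34 above the bench, at the outer end of the bolt); moves with it. At ramp x 45, z 52, y 141 mm less the joint value. Push here towards ramp -y.
- spare_bar: Bystander: loose aluminium round bar, 29 diameter, 88 high, standing on end at the left of the ramp's foot. Origin at the centre of its underside.
- marker: Bystander: loose marker pen, 131 long, 21 wide, lying on the bench at the right of the ramp. Origin under its middle.
- spray_tin: Bystander: loose spray tin, 52 diameter, 121 high, standing beyond the ramp. Origin at the centre of its underside.

How it is judged:
By the outcome, as a careful person would: the job done as asked, in the order asked, and still so for the second after the job is handed in, with the robot touching nothing.
It also fails if it takes over 48 s, if anything falls off the work surface, if the arm or the gripper's body presses on something with over 40 N, if the wrist force passes 120 N, or if a joint passes its speed limit or range.

### The arm

A 6-joint arm with a two-finger parallel gripper is mounted at the origin on a cart in front of the work surface, level with it; the furniture and walls round the work are solid. World frame = base frame: x ahead of the robot, y to its left, z up, the work surface at z = 0. Lengths are in m, angles in degrees, forces in N, time in s.
With the tool pointing down it reaches from about 0.375 to 0.9 m from the base axis. Payload 3.1 kg.
Tool frame: the origin (TCP) lies midway between the tips of the shut fingers; the grasp point (between the pads) lies 19 mm behind it; z points along the fingers, y is the line along which they close (so a half turn about z gives the same grasp; the last joint's range is limited). The gripper opens to 87 mm and grips with 3 to 60 N. Pads are 19 mm wide; open, the fingers measure 117 mm over their backs; the gripper's body (75 mm by 190 mm) begins 51 mm behind the grasp point.
Start: joints at [66.434, 30.224, 82.088, -0, 67.689, -10.227], TCP at [0.144, 0.608, 0.223] pointing down, gripper open.
Joint ranges: [-176.69, 176.69], [-43.24, 126.21], [12.49, 139.97], [-82, 262], [0, 151.66], [-163.58, 163.58]. Speed limits (degrees/s): [159.86, 159.86, 180, 180, 180, 180].

### API

Orientations are given as a 3x3 rotation matrix whose columns are the frame's x, y, z axes.
In Python, from rig import bot gives the robot as it stands.
- The arm moves only by the shell command python3 steer.py FILE, which reads ROWS from the file FILE. ROWS is a JSON list of rows, 1 to 20 of them, each an object with the fields sx, sy, sz (the shift in a scale on which 1.0 is 80 cm), ax, ay, az (a rotation vector in shares of 360 degrees (1.0 is 360 degrees)), jaw (the opening from 0.0 (shut) to 1.0 (fully open)); a field left out counts as zero (the opening has to be given); each row is the pose to reach, as a shift and turn from the pose commanded when the command began, along the tool's axes at that moment; what a row does not reach only later rows make up. A row lasts 1/10 s, in which the tool goes at most 0.05 m and 8.59 degrees, less where a joint would pass 70% of its speed; a pose out of reach is approached as far as the arm can. The fingers move at their own pace and stop on an object; the grip force is fixed at half the most. Time passes only in rows, so rows that do not move let the fingers close. It prints the time, the measured TCP pose, the force, the opening and the grip force at its end. Shift and turn numbers lie between -1 and 1, and a call with a number outside is refused. Input that does not fit is refused with a message, and nothing moves.
- bot.read_state(): the state, without advancing time (a new reading comes with each control period).
- bot.capture(name): name is "side" or "top"; returns a dict with "color" (400x640x3 uint8, red, green, blue), "K" (3x3 intrinsics, pixels), "D" ([k1, k2, p1, p2, k3] as OpenCV has them; the pictures are not rectified), "view" (4x4, takes a point from world to camera coordinates). Camera axes: x right, y up, looking along -z (the intrinsics and any distortion apply to the point x, -y, -z); pixel columns grow to the right and rows downward; lengths in m; the calibration is good to about 2 mm. A picture is of the moment at which its call begins. There is no depth.
- bot.hand_in(): hands the job in; it is judged then, once.
The state is a dict: "time_s": time; "joint_positions": joint angles; "qvel": joint speeds; "tau": joint torques, N m; "position": TCP position; "tcp_rot": TCP orientation; "force": force on the tool from outside, world axes, zero at the start; "moment": the same for the moment, N m; "opening": opening from 0.0 (shut) to 1.0 (fully open); "grasp_force": force on a finger pad.
Only numpy, scipy, OpenCV 4.12 (cv2) and the standard library are available. Lean on these libraries where they do the work, as an engineer would, in place of code of your own. Each camera call takes 0.05 s, during which the arm holds its last target. There are 200 camera calls.

## Working session

There is one attempt and no reset: what is moved stays moved. The work goes in short steps, Python scripts to look and compute and a shell command to move; the robot and the scene stay as the last step left them, time stands still between calls to the robot, and variables do not carry over. Pictures are saved under pics/ and viewed, at most 12 in all, crops included, and the job is handed in when it is done.

```bash
ls; mkdir -p pics; python3 - <<'E'
from rig import bot
import cv2
s=bot.read_state();print(s['time_s'],s['position'],s['tcp_rot'],s['opening'])
for n in("side","top"):
    c=bot.capture(n);cv2.imwrite(f"pics/{n}0.png",c["color"][:,:,::-1]);print(n,c["K"],c["D"],c["view"])
E
```

```text
pics
rig.py
steer.py
0.0 [0.14387053 0.60747013 0.22158372] [[-9.73023194e-01  2.30705718e-01 -8.57047542e-04]
 [ 2.30707004e-01  9.73021240e-01 -1.98594354e-03]
 [ 3.75756932e-04 -2.13009600e-03 -9.99997661e-01]] 0.9996153435879056
side [[460.49267541   0.         313.57326229]
 [  0.         460.49267541 203.61049078]
 [  0.           0.           1.        ]] [-0.13051948  0.          0.          0.          0.        ] [[-0.85349108 -0.52073332  0.0197428   0.58703454]
 [ 0.21534177 -0.31794227  0.92333127 -0.17464657]
 [-0.47453229  0.79230646  0.38349653 -0.62043676]
 [ 0.          0.          0.          1.        ]]
top [[507.50003201   0.         323.82034134]
 [  0.         507.50003201 191.87600803]
 [  0.           0.           1.        ]] [-0.15213188  0.          0.          0.          0.        ] [[-0.01407174 -0.99987464  0.00725857  0.09586237]
 [ 0.98295126 -0.01250188  0.18344079 -0.62576406]
 [-0.18332705  0.00971615  0.98300396 -0.92191213]
 [ 0.          0.          0.          1.        ]]
```

View pics/side0.png

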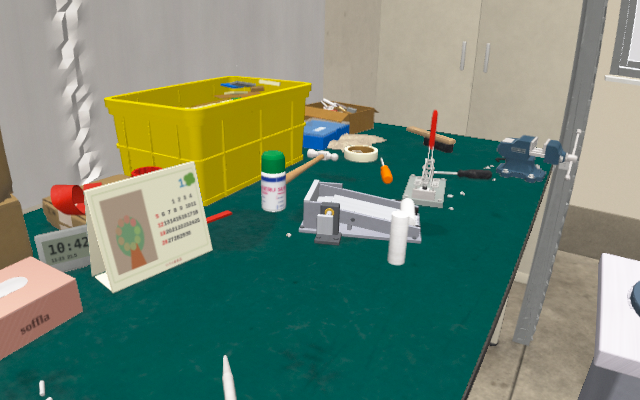

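View pics/top0.png

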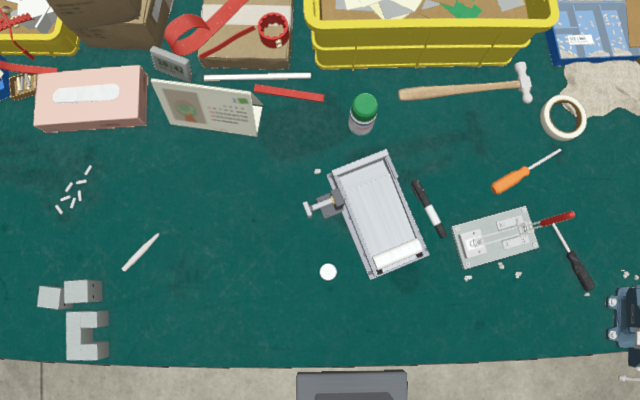

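The side view shows the ramp around (360,210) with the push plate near (328,222), the spare bar at (398,240) and the tin at (273,180). The top view shows the ramp around (378,215), the bar at (398,255), the push plate near (308,208), the spare bar at (328,271), the marker at (428,208) and the tin at (363,113). I'll zoom in next.

```bash
python3 - <<'E'
import cv2
a=cv2.imread("pics/side0.png")[170:270,295:428];cv2.imwrite("pics/s1.png",cv2.resize(a,None,fx=6,fy=6,interpolation=cv2.INTER_CUBIC))
a=cv2.imread("pics/top0.png")[145:285,295:445];cv2.imwrite("pics/t1.png",cv2.resize(a,None,fx=4,fy=4,interpolation=cv2.INTER_CUBIC))
E
```

```text
(no output)
```

View pics/s1.png

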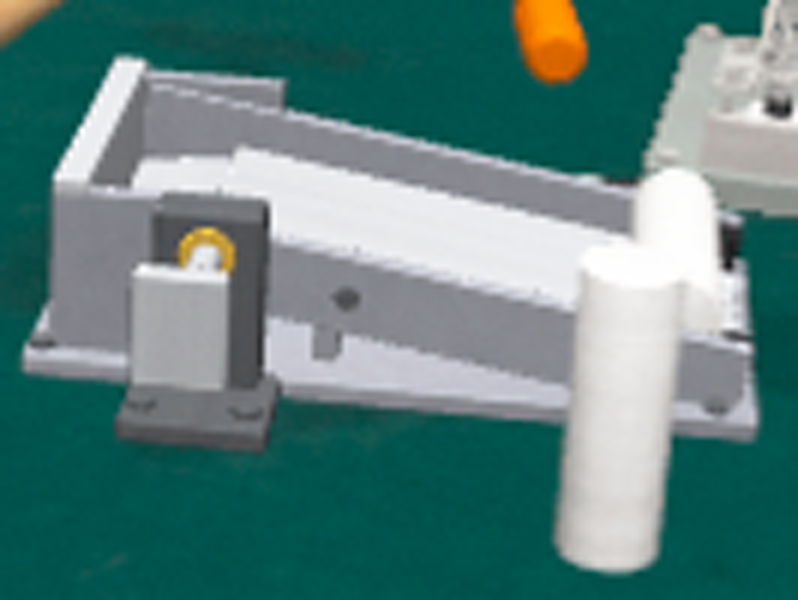

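View pics/t1.png

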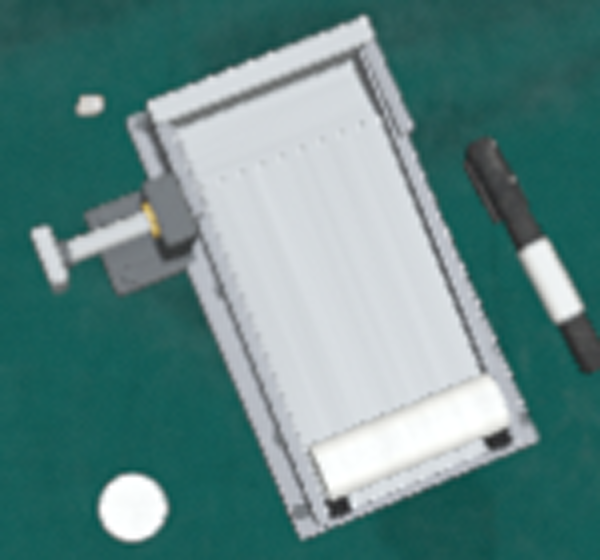

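Zoomed crops: in the side crop, the push plate's outer face has corners (133,268), (228,270), (226,388) and (133,380), and the stop's inner top edge runs (93,188)–(147,68). In the top crop, the crest runs (222,178)–(368,122), the bar's axis runs roughly (324,472)–(503,401), and the plate sits at (32,230)–(70,288). I'll fit the ramp pose to these.

```bash
cat > h.py <<'E'
import numpy as np,cv2
from rig import bot
from scipy.optimize import least_squares
def cam(n):
    c=bot.capture(n); return c
def proj(c,P):
    V=np.array(c["view"]);F=np.diag([1,-1,-1.]);R=F@V[:3,:3];t=F@V[:3,3]
    return cv2.projectPoints(np.array(P,float).reshape(-1,1,3),cv2.Rodrigues(R)[0],t,np.array(c["K"]),np.array(c["D"]))[0][:,0]
def T(u): return [295+(u[0]+.5)/4-.5,145+(u[1]+.5)/4-.5]
def S(u): return [295+(u[0]+.5)/6-.5,170+(u[1]+.5)/6-.5]
def w(p,P):
    P=np.array(P,float).reshape(-1,3);c,s=np.cos(p[2]),np.sin(p[2])
    return np.c_[p[0]+c*P[:,0]-s*P[:,1],p[1]+s*P[:,0]+c*P[:,1],P[:,2]]
E
python3 - <<'E'
from h import *
ct,cs=cam("top"),cam("side")
# p: x,y,yaw,q, sx(outer x of stop)
def model(p):
    q,xo=p[3],p[4];yo=.141-q
    W=lambda P:w(p,P)
    tp=[[.059,yo,.07],[.031,yo,.07],[.052,-.049,.0392],[.085,-.049,.066],[xo,-.057,.066],[xo,.057,.066]]
    sp=[[.059,yo,.07],[.031,yo,.07],[.031,yo,.034],[.059,yo,.034],[xo,.057,.066],[xo,-.057,.066],[.052,-.049,.0392]]
    return proj(ct,W(tp)),proj(cs,W(sp))
mt=np.array([T(u) for u in [(33,230),(52,290),(378,120),(372,42),(365,17),(148,103)]])
ms=np.array([S(u) for u in [(133,266),(228,270),(226,388),(133,381),(55,183),(122,58),(238,150)]])
def res(p):
    a,b=model(p);return np.r_[(a-mt).ravel(),(b-ms).ravel()]
r=least_squares(res,[.55,-.02,.35,.004,.095],loss='soft_l1')
print(r.x,np.degrees(r.x[2]));print(res(r.x).reshape(-1,2).round(1))
p=r.x
# bar: params ramp x,y, yaw; line through foot
def bar(b):
    xm,ym,a=b[:3];z=.012+(xm+.120)*np.tan(np.radians(9))+.0145/np.cos(np.radians(9))
    d=np.array([-np.sin(a),np.cos(a),0]);m=np.array([xm,ym,z]);return w(p,[m+d*.0475,m-d*.0475,m])
mb=np.array([T((324,472)),T((503,401))])
rb=least_squares(lambda b:(proj(ct,bar(b)[:2])-mb).ravel(),[-.1,0,0])
print("bar ramp",rb.x,"world",bar(rb.x),rb.fun)
for n,P in dict(cheekfootL=[-.12,.049,.012],toeL=[-.11,.043,.026],seat=[.0705,0,.0476],push=[.045,.141-p[3],.052]).items():
    print(n,w(p,P)[0],proj(ct,w(p,P))[0],proj(cs,w(p,P))[0])
# spare bar, tin triangulate rough: spare top centre
def tri(u,v,z0):
    f=lambda X:np.r_[proj(ct,[X])[0]-u,proj(cs,[X])[0]-v]
    r=least_squares(f,[.4,.05,z0]);return r.x,r.fun.round(1)
print("spare top",tri(T((133,507)),S((632,258)),.088))
print("bartest right/left end",proj(cs,bar(rb.x)))
E
```

```text
[ 0.59835272 -0.01698472  0.37034086  0.00983514  0.0962806 ] 21.218968076972534
[[ 0.5 -0.3]
 [ 1.2 -1.7]
 [ 0.4 -0.5]
 [-2.9  0.7]
 [ 0.3  0.3]
 [ 0.5 -0. ]
 [-0.   1.4]
 [ 0.5  2.2]
 [ 0.1  1.6]
 [-0.5  1.3]
 [-0.  -0.5]
 [-0.5  0.3]
 [ 0.3  0.1]]
bar ramp [-0.09903349 -0.00367508 -0.01691723] world [[ 0.49092312 -0.01168997  0.03000151]
 [ 0.52380374 -0.10081833  0.03000151]
 [ 0.50736343 -0.05625415  0.03000151]] [ 0.05311662 -0.02157088 -0.05440119  0.02183936]
cheekfootL [ 0.46875351 -0.01473871  0.012     ] [376.54485583 274.24580091] [418.3626728  234.76634151]
toeL [ 0.48024715 -0.0167126   0.026     ] [378.17489264 268.13695912] [413.68562432 226.12349631]
seat [0.6640731  0.00853157 0.0476    ] [363.65736807 173.76482145] [322.04435876 198.75871901]
push [0.59282898 0.12157468 0.052     ] [306.36454724 210.03771824] [324.57831033 225.66066232]
spare top (array([0.47437349, 0.08271561, 0.09112698]), array([-0.1, -0.3,  0.3,  0. ]))
bartest right/left end [[407.55462292 223.78871223]
 [407.89277915 204.63349356]
 [407.73723212 213.75100978]]
```

```bash
python3 - <<'E'
from h import *
ct,cs=cam("top"),cam("side")
# p: x,y,yaw,q,xo,xb,bary
def model(p):
    q,xo,xb,by=p[3:7];yo=.141-q
    W=lambda P:w(p,P)
    tp=[[.059,yo,.07],[.031,yo,.07],[.052,-.049,.0392],[xo,-.057,.066],[xo,.057,.066],[-.0981,by+.0475,.0302],[-.0981,by-.0475,.0302],[xb,.065,0],[xb,-.065,0.004]]
    sp=[[.059,yo,.07],[.031,yo,.07],[.031,yo,.034],[.059,yo,.034],[xo,.057,.066],[xo,-.057,.066],[.052,-.049,.0392],[xb,.065,0],[xb+.23,.065,0]]
    return proj(ct,W(tp)),proj(cs,W(sp))
mt=np.array([T(u) for u in [(33,230),(52,290),(378,120),(365,17),(148,103),(324,472),(503,401),(302,540),(538,437)]])
ms=np.array([S(u) for u in [(133,266),(228,270),(226,388),(133,381),(55,183),(122,58),(238,150),(755,440),(25,374)]])
def res(p):
    a,b=model(p);return np.r_[(a-mt).ravel(),(b-ms).ravel()]
r=least_squares(res,[.55,-.02,.35,.004,.095,-.125,0],loss='soft_l1')
p=r.x;print(p.round(4));print(res(p).reshape(-1,2).round(1))
np.save("p.npy",p)
R=np.array(bot.read_state()["tcp_rot"])
for n,P in dict(bar=[-.0981,p[6],.0302],seat=[.0705,0,.0476],push=[.045,.141-p[3],.052]).items(): print(n,w(p,P)[0])
for n,u,v in(("tin top",[366,106],[272,158]),("spare top",T((133,507)),S((632,258)))):
    print(n,least_squares(lambda X:np.r_[proj(ct,[X])[0]-u,proj(cs,[X])[0]-v],[.4,.05,.09]).x)
E
```

```text
[ 0.5985 -0.0173  0.3737  0.0095  0.0963 -0.1247 -0.003 ]
[[ 0.5 -0. ]
 [ 1.2 -1.5]
 [ 0.5 -0.6]
 [ 0.2  0.1]
 [ 0.5  0. ]
 [ 0.1 -0. ]
 [-0.4 -0.9]
 [-0.3 -0.1]
 [ 0.1  0.6]
 [ 0.2  1.4]
 [ 0.7  2.2]
 [ 0.3  1.7]
 [-0.3  1.3]
 [ 0.1 -0.5]
 [-0.6  0.3]
 [ 0.2  0. ]
 [ 0.1  1.5]
 [-0.8  1. ]]
bar [ 0.50829812 -0.05592985  0.0302    ]
seat [0.66416523 0.00841642 0.0476    ]
push [0.59240439 0.12157465 0.052     ]
tin top [0.78381239 0.00662193 0.10959057]
spare top [0.47437349 0.08271561 0.09112698]
```

```bash
cat >> h.py <<'E'
from scipy.spatial.transform import Rotation as Ro
def go(P,yaw=None):
    "tool-axis shift and turn to reach ramp point P, tool y along ramp y, z down"
    p=np.load("p.npy");s=bot.read_state();R=np.array(s["tcp_rot"]);t=w(p,P)[0]
    c,n=np.cos(p[2]),np.sin(p[2]);G=np.array([[-c,-n,0],[-n,c,0],[0,0,-1.]]).copy()
    # x axis = -ramp x, y = ramp y, z = down
    print("d",(R.T@(t-s["position"])).round(4),"rot",Ro.from_matrix(R.T@G).as_rotvec(True).round(2))
def where():
    p=np.load("p.npy");s=bot.read_state();d=np.array(s["position"])-[p[0],p[1],0];c,n=np.cos(p[2]),np.sin(p[2])
    print("ramp pos",[round(v,4) for v in(c*d[0]+n*d[1],-n*d[0]+c*d[1],d[2])],"F",np.round(s["force"],1),"t",s["time_s"],"op",round(s["opening"],2),"j",np.round(s["joint_positions"],0))
E
python3 -c "
from h import *
go([-.15,-.0015,.18])"
```

```text
d [-0.4641 -0.5902  0.0426] rot [-4.000e-02 -2.000e-02 -3.475e+01]
```

The manual's scale: shifts go in shares of 80 cm and turns go in shares of 360 degrees. Converting my numbers, -0.59 m / 0.8 = -0.7375, -0.464 m / 0.8 = -0.58, -34.75 degrees / 360 = -0.0965.

```bash
echo '[{"sx":-0.145,"sy":-0.1844,"sz":0.0125,"az":-0.0236,"jaw":0.3},{"sx":-0.29,"sy":-0.3688,"sz":0.025,"az":-0.0472,"jaw":0.3},{"sx":-0.435,"sy":-0.5538,"sz":0.0375,"az":-0.0722,"jaw":0.3},{"sx":-0.58,"sy":-0.7375,"sz":0.0533,"az":-0.0965,"jaw":0.3},{"sx":-0.58,"sy":-0.7375,"sz":0.0533,"az":-0.0965,"jaw":0.3},{"sx":-0.58,"sy":-0.7375,"sz":0.0533,"az":-0.0965,"jaw":0.3},{"sx":-0.58,"sy":-0.7375,"sz":0.0533,"az":-0.0965,"jaw":0.3},{"sx":-0.58,"sy":-0.7375,"sz":0.0533,"az":-0.0965,"jaw":0.3},{"sx":-0.58,"sy":-0.7375,"sz":0.0533,"az":-0.0965,"jaw":0.3},{"sx":-0.58,"sy":-0.7375,"sz":0.0533,"az":-0.0965,"jaw":0.3},{"sx":-0.58,"sy":-0.7375,"sz":0.0533,"az":-0.0965,"jaw":0.3},{"sx":-0.58,"sy":-0.7375,"sz":0.0533,"az":-0.0965,"jaw":0.3},{"sx":-0.58,"sy":-0.7375,"sz":0.0533,"az":-0.0965,"jaw":0.3},{"sx":-0.58,"sy":-0.7375,"sz":0.0533,"az":-0.0965,"jaw":0.3},{"sx":-0.58,"sy":-0.7375,"sz":0.0533,"az":-0.0965,"jaw":0.3},{"sx":-0.58,"sy":-0.7375,"sz":0.0533,"az":-0.0965,"jaw":0.3},{"sx":-0.58,"sy":-0.7375,"sz":0.0533,"az":-0.0965,"jaw":0.3},{"sx":-0.58,"sy":-0.7375,"sz":0.0533,"az":-0.0965,"jaw":0.3},{"sx":-0.58,"sy":-0.7375,"sz":0.0533,"az":-0.0965,"jaw":0.3}]' > path.dat && python3 steer.py path.dat; python3 -c "
from h import *
where();go([-.15,-.0015,.024])"
```

```text
time_s: 2.2
position: [0.4582, -0.0712, 0.1799]
tcp_rot: [[-0.93, -0.367, -0.002], [-0.367, 0.93, 0.001], [0.001, 0.001, -1.0]]
force: [1.3, 0.6, -0.0]
opening: 0.3
grasp_force: 0.0
ramp pos [np.float64(-0.1503), np.float64(0.001), np.float64(0.1799)] F [ 1.3  0.6 -0. ] t 2.2 op 0.3 j [ -23.   22.  107.    0.   51. -134.]
d [-0.0005 -0.0028  0.1559] rot [ 0.08 -0.06  0.11]
```

To row units: 0.156 m / 0.8 = 0.195, 0.05 m / 0.8 = 0.0625.

```bash
echo '[{"sx":0.0038,"sy":-0.0035,"sz":0.0625,"jaw":0.3},{"sx":0.0038,"sy":-0.0035,"sz":0.1125,"jaw":0.3},{"sx":0.0038,"sy":-0.0035,"sz":0.15,"jaw":0.3},{"sx":0.0038,"sy":-0.0035,"sz":0.1813,"jaw":0.3},{"sx":0.0038,"sy":-0.0035,"sz":0.195,"jaw":0.3},{"sx":0.0038,"sy":-0.0035,"sz":0.195,"jaw":0.3},{"sx":0.0038,"sy":-0.0035,"sz":0.195,"jaw":0.3}]' > path.dat && python3 steer.py path.dat; python3 -c "
from h import *
where();go([-.13,-.0015,.0215])
a=cam('top')['color'][145:295,295:445,::-1];b=cam('side')['color'][145:295,295:445,::-1]
cv2.imwrite('pics/m2.png',cv2.resize(np.hstack([a,b]),(800,400),interpolation=cv2.INTER_CUBIC))"
```

```text
time_s: 2.9
position: [0.4581, -0.0762, 0.0247]
tcp_rot: [[-0.931, -0.366, 0.001], [-0.366, 0.931, -0.0], [-0.001, -0.001, -1.0]]
force: [0.1, -0.0, -0.5]
opening: 0.299
grasp_force: 0.0
ramp pos [np.float64(-0.1523), np.float64(-0.0036), np.float64(0.0247)] F [ 0.1 -0.  -0.5] t 2.9 op 0.3 j [ -23.   39.  113.   -0.   27. -135.]
d [-0.0223  0.002   0.0032] rot [-0.04  0.03  0.07]
```

View pics/m2.png

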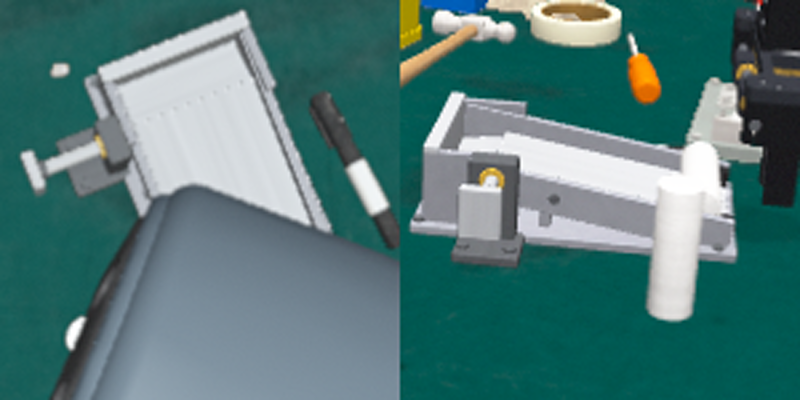

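To row units: -0.027 m / 0.8 = -0.0338, 0.002 m / 0.8 = 0.0025.

```bash
echo '[{"sx":-0.0075,"sy":0.0025,"sz":0.004,"jaw":0.3},{"sx":-0.015,"sy":0.0025,"sz":0.004,"jaw":0.3},{"sx":-0.0225,"sy":0.0025,"sz":0.004,"jaw":0.3},{"sx":-0.0275,"sy":0.0025,"sz":0.004,"jaw":0.3},{"sx":-0.0313,"sy":0.0025,"sz":0.004,"jaw":0.3},{"sx":-0.0338,"sy":0.0025,"sz":0.004,"jaw":0.3},{"sx":-0.0338,"sy":0.0025,"sz":0.004,"jaw":0.3}]' > path.dat && python3 steer.py path.dat; python3 -c "
from h import *
where();go([-.122,-.0015,.0215]);p=np.load('p.npy');print(proj(cam('side'),w(p,[[-.142,.03,.0247]])))"
```

```text
time_s: 3.7
position: [0.4824, -0.0649, 0.0207]
tcp_rot: [[-0.931, -0.365, 0.0], [-0.365, 0.931, -0.0], [-0.0, -0.0, -1.0]]
force: [1.1, -0.9, 0.3]
opening: 0.297
grasp_force: 0.0
ramp pos [np.float64(-0.1255), np.float64(-0.0019), np.float64(0.0207)] F [ 1.1 -0.9  0.3] t 3.7 op 0.3 j [ -21.   40.  110.   -0.   30. -132.]
d [-0.0035  0.0004 -0.0008] rot [-0.01  0.01  0.02]
[[430.54192112 225.20166115]]
```

To row units: -0.04 m / 0.8 = -0.05, -0.004 m / 0.8 = -0.005.

```bash
echo '[{"sx":-0.0025,"sz":-0.0013,"jaw":0.3},{"sx":-0.005,"sz":-0.0019,"jaw":0.3},{"sx":-0.0088,"sz":-0.0025,"jaw":0.3},{"sx":-0.0125,"sz":-0.003,"jaw":0.3},{"sx":-0.0163,"sz":-0.0036,"jaw":0.3},{"sx":-0.02,"sz":-0.0043,"jaw":0.3},{"sx":-0.0238,"sz":-0.0048,"jaw":0.3},{"sx":-0.0275,"sz":-0.0054,"jaw":0.3},{"sx":-0.0313,"sz":-0.006,"jaw":0.3},{"sx":-0.035,"sz":-0.0066,"jaw":0.3},{"sx":-0.0388,"sz":-0.0073,"jaw":0.3},{"sx":-0.0425,"sz":-0.0078,"jaw":0.3},{"sx":-0.0463,"sz":-0.0084,"jaw":0.3},{"sx":-0.05,"sz":-0.009,"jaw":0.3}]' > path.dat && python3 steer.py path.dat; python3 -c "
from h import *
where();b=cam('side')['color'][155:255,300:433,::-1]
cv2.imwrite('pics/m3.png',cv2.resize(b,(798,600),interpolation=cv2.INTER_CUBIC))"
```

```text
time_s: 5.15
position: [0.5196, -0.0503, 0.028]
tcp_rot: [[-0.931, -0.365, -0.0], [-0.365, 0.931, -0.0], [0.0, -0.0, -1.0]]
force: [-3.2, -2.0, 2.9]
opening: 0.3
grasp_force: 2.0
ramp pos [np.float64(-0.0855), np.float64(-0.0019), np.float64(0.028)] F [-3.2 -2.   2.9] t 5.15 op 0.3 j [ -18.   41.  105.   -0.   34. -129.]
```

View pics/m3.png

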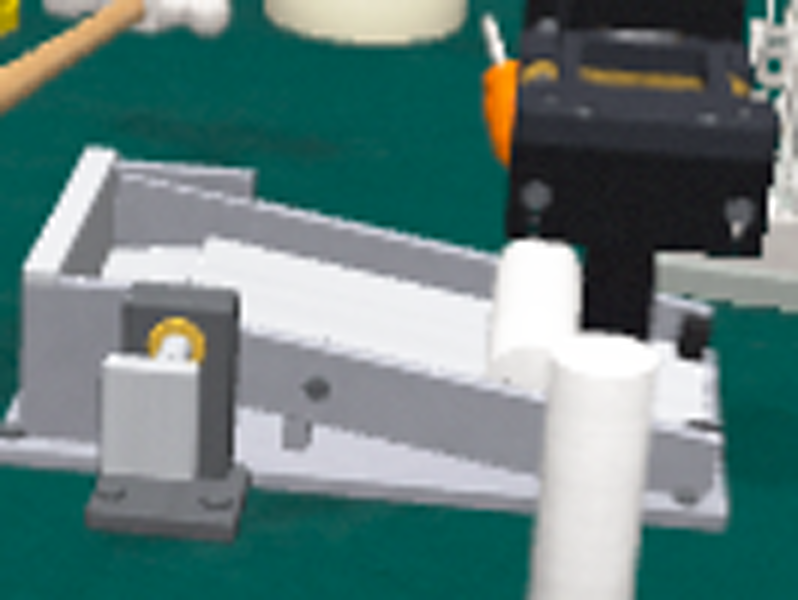

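The bar at (540,310) stays square ahead of the fingers at (615,290), with about 4 N of push. Carrying on.

To row units: -0.076 m / 0.8 = -0.095, -0.073 m / 0.8 = -0.0913.

```bash
echo '[{"sx":-0.0038,"sz":-0.0006,"jaw":0.3},{"sx":-0.0075,"sz":-0.0013,"jaw":0.3},{"sx":-0.0125,"sz":-0.002,"jaw":0.3},{"sx":-0.0175,"sz":-0.0028,"jaw":0.3},{"sx":-0.0225,"sz":-0.0035,"jaw":0.3},{"sx":-0.0275,"sz":-0.0044,"jaw":0.3},{"sx":-0.0325,"sz":-0.0051,"jaw":0.3},{"sx":-0.0375,"sz":-0.006,"jaw":0.3},{"sx":-0.0425,"sz":-0.0068,"jaw":0.3},{"sx":-0.0475,"sz":-0.0075,"jaw":0.3},{"sx":-0.0525,"sz":-0.0084,"jaw":0.3},{"sx":-0.0575,"sz":-0.0091,"jaw":0.3},{"sx":-0.0625,"sz":-0.0099,"jaw":0.3},{"sx":-0.0675,"sz":-0.0108,"jaw":0.3},{"sx":-0.0725,"sz":-0.0115,"jaw":0.3},{"sx":-0.0775,"sz":-0.0123,"jaw":0.3},{"sx":-0.0825,"sz":-0.0131,"jaw":0.3},{"sx":-0.0875,"sz":-0.0139,"jaw":0.3},{"sx":-0.0913,"sz":-0.0145,"jaw":0.3},{"sx":-0.095,"sz":-0.015,"jaw":0.3}]' > path.dat && python3 steer.py path.dat; python3 -c "
from h import *
where();b=cam('side')['color'][155:255,300:433,::-1]
cv2.imwrite('pics/m4.png',cv2.resize(b,(798,600),interpolation=cv2.INTER_CUBIC))"
```

```text
time_s: 7.2
position: [0.5904, -0.0226, 0.04]
tcp_rot: [[-0.931, -0.365, -0.0], [-0.365, 0.931, -0.0], [0.0, -0.0, -1.0]]
force: [-4.1, -1.9, 3.2]
opening: 0.3
grasp_force: 2.5
ramp pos [np.float64(-0.0095), np.float64(-0.0019), np.float64(0.04)] F [-4.1 -1.9  3.2] t 7.2 op 0.3 j [ -13.   42.   95.   -0.   43. -124.]
```

View pics/m4.png

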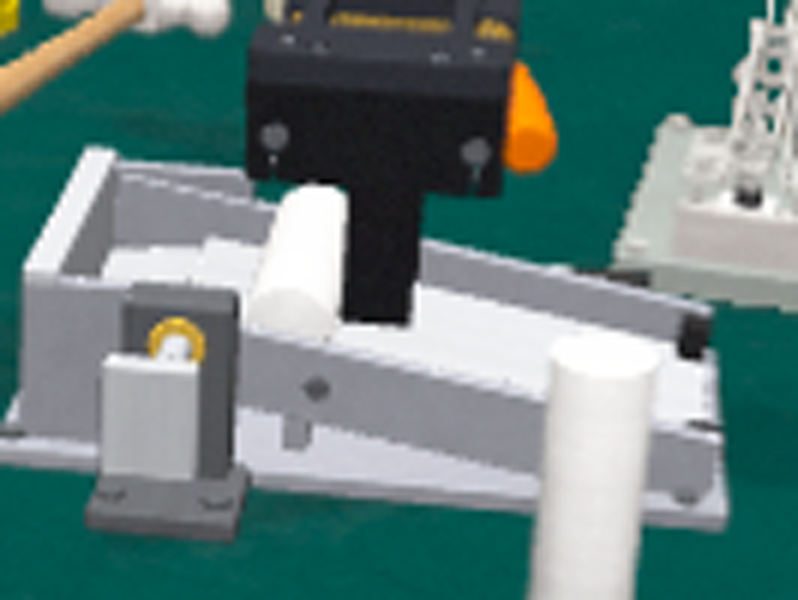

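The bar at (305,260) is still square and in contact, just short of the crest. I'll slow down for the crest.

To row units: -0.048 m / 0.8 = -0.06, -0.03 m / 0.8 = -0.0375.

```bash
echo '[{"sx":-0.0025,"sz":-0.0004,"jaw":0.3},{"sx":-0.0063,"sz":-0.001,"jaw":0.3},{"sx":-0.01,"sz":-0.0016,"jaw":0.3},{"sx":-0.0138,"sz":-0.0023,"jaw":0.3},{"sx":-0.0175,"sz":-0.0028,"jaw":0.3},{"sx":-0.0213,"sz":-0.0034,"jaw":0.3},{"sx":-0.025,"sz":-0.004,"jaw":0.3},{"sx":-0.0288,"sz":-0.0046,"jaw":0.3},{"sx":-0.0325,"sz":-0.0053,"jaw":0.3},{"sx":-0.035,"sz":-0.0058,"jaw":0.3},{"sx":-0.0375,"sz":-0.0063,"jaw":0.3},{"sx":-0.04,"sz":-0.0066,"jaw":0.3},{"sx":-0.0425,"sz":-0.007,"jaw":0.3},{"sx":-0.045,"sz":-0.0075,"jaw":0.3},{"sx":-0.0475,"sz":-0.0075,"jaw":0.3},{"sx":-0.05,"sz":-0.0075,"jaw":0.3},{"sx":-0.0525,"sz":-0.0075,"jaw":0.3},{"sx":-0.055,"sz":-0.0075,"jaw":0.3},{"sx":-0.0575,"sz":-0.0075,"jaw":0.3},{"sx":-0.06,"sz":-0.0075,"jaw":0.3}]' > path.dat && python3 steer.py path.dat; python3 -c "
from h import *
where();b=cam('side')['color'][155:255,300:433,::-1]
cv2.imwrite('pics/m5.png',cv2.resize(b,(798,600),interpolation=cv2.INTER_CUBIC))"
```

```text
time_s: 9.25
position: [0.6352, -0.005, 0.0459]
tcp_rot: [[-0.931, -0.365, 0.0], [-0.365, 0.931, 0.0], [-0.0, -0.0, -1.0]]
force: [-0.2, -0.7, 0.5]
opening: 0.302
grasp_force: 0.0
ramp pos [np.float64(0.0386), np.float64(-0.0019), np.float64(0.0459)] F [-0.2 -0.7  0.5] t 9.25 op 0.3 j [ -11.   44.   88.    0.   48. -122.]
```

View pics/m5.png

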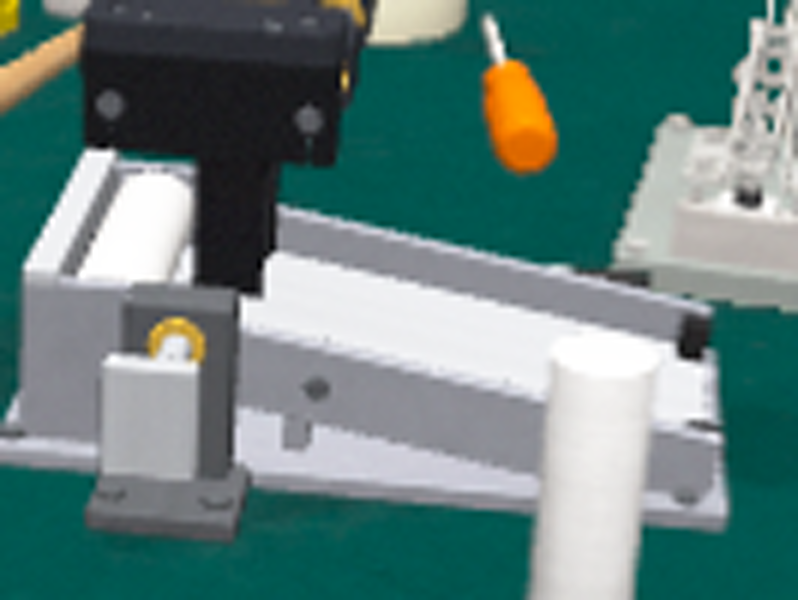

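The bar at (140,225) has dropped over the crest into the seat, and contact force is zero. I'll nudge it gently against the stop to square it.

To row units: -0.008 m / 0.8 = -0.01, -0.007 m / 0.8 = -0.0088.

```bash
echo '[{"sx":-0.0025,"jaw":0.3},{"sx":-0.005,"jaw":0.3},{"sx":-0.0075,"jaw":0.3},{"sx":-0.0088,"jaw":0.3},{"sx":-0.01,"jaw":0.3},{"sx":-0.01,"jaw":0.3}]' > path.dat && python3 steer.py path.dat; python3 -c "
from h import *
where()"
```

```text
time_s: 9.9
position: [0.6424, -0.0022, 0.046]
tcp_rot: [[-0.931, -0.365, 0.0], [-0.365, 0.931, -0.0], [-0.0, -0.0, -1.0]]
force: [0.1, -0.9, 0.7]
opening: 0.302
grasp_force: 0.0
ramp pos [np.float64(0.0464), np.float64(-0.0019), np.float64(0.046)] F [ 0.1 -0.9  0.7] t 9.9 op 0.3 j [ -10.   44.   87.   -0.   49. -122.]
```

To row units: -0.002 m / 0.8 = -0.0025, -0.0014 m / 0.8 = -0.0018.

```bash
echo '[{"sx":-0.0009,"jaw":0.3},{"sx":-0.0018,"jaw":0.3},{"sx":-0.0025,"jaw":0.3}]' > path.dat && python3 steer.py path.dat; python3 -c "
from h import *
where()"
```

```text
time_s: 10.2
position: [0.6427, -0.0019, 0.0458]
tcp_rot: [[-0.931, -0.365, -0.003], [-0.365, 0.931, -0.001], [0.003, 0.001, -1.0]]
force: [-3.8, -2.7, 2.9]
opening: 0.298
grasp_force: 2.4
ramp pos [np.float64(0.0468), np.float64(-0.0018), np.float64(0.0458)] F [-3.8 -2.7  2.9] t 10.2 op 0.3 j [ -10.   44.   86.   -0.   49. -121.]
```

To row units: 0.182 m / 0.8 = 0.2275, 0.02 m / 0.8 = 0.025.

```bash
echo '[{"jaw":0.3},{"jaw":0.3},{"sx":0.0038,"jaw":0.3},{"sx":0.0125,"jaw":0.3},{"sx":0.025,"jaw":0.3},{"sx":0.025,"sz":-0.0375,"jaw":0.3},{"sx":0.025,"sz":-0.075,"jaw":0.3},{"sx":0.025,"sz":-0.125,"jaw":0.3},{"sx":0.025,"sz":-0.125,"jaw":0.3},{"sx":0.025,"sy":0.05,"sz":-0.125,"jaw":0},{"sx":0.0125,"sy":0.1,"sz":-0.125,"jaw":0},{"sy":0.15,"sz":-0.125,"jaw":0},{"sy":0.2,"sz":-0.125,"jaw":0},{"sy":0.2275,"sz":-0.125,"jaw":0},{"sy":0.2275,"sz":-0.125,"jaw":0},{"sy":0.2275,"sz":-0.125,"jaw":0}]' > path.dat && python3 steer.py path.dat; python3 -c "
from h import *
where();go([.045,.18,.047])
a=cam('top')['color'][135:285,290:440,::-1];b=cam('side')['color'][145:295,295:445,::-1]
cv2.imwrite('pics/m6.png',cv2.resize(np.hstack([a,b]),(800,400),interpolation=cv2.INTER_CUBIC))"
```

```text
time_s: 11.8
position: [0.5773, 0.168, 0.1455]
tcp_rot: [[-0.931, -0.366, -0.0], [-0.366, 0.931, -0.0], [0.0, -0.0, -1.0]]
force: [0.2, -0.6, 1.2]
opening: 0.005
grasp_force: 0.0
ramp pos [np.float64(0.0479), np.float64(0.1803), np.float64(0.1455)] F [ 0.2 -0.6  1.2] t 11.8 op 0.0 j [   6.   34.   90.   -0.   56. -106.]
d [ 0.0029 -0.0003  0.0985] rot [-0.02 -0.02  0.08]
```

View pics/m6.png

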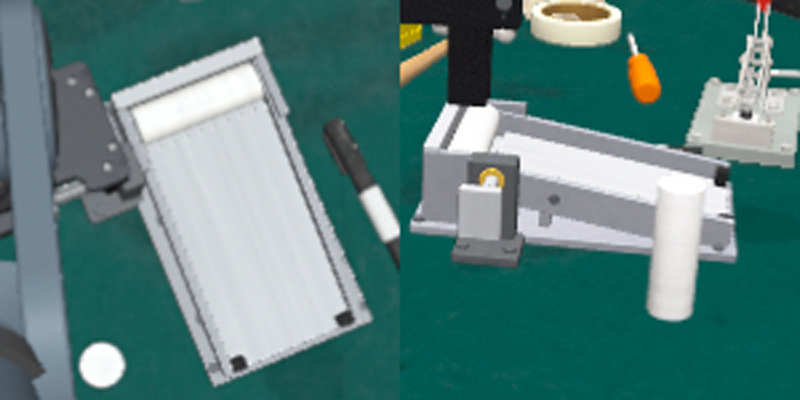

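The bar lies square against the stop, at (200,100) in the top half of the picture. Now down beside the plate, then push.

To row units: 0.0985 m / 0.8 = 0.1231, 0.09 m / 0.8 = 0.1125.

```bash
echo '[{"sx":0.0038,"sz":0.05,"jaw":0},{"sx":0.0038,"sz":0.0875,"jaw":0},{"sx":0.0038,"sz":0.1125,"jaw":0},{"sx":0.0038,"sz":0.1231,"jaw":0},{"sx":0.0038,"sz":0.1231,"jaw":0},{"sx":0.0038,"sy":-0.0125,"sz":0.1231,"jaw":0},{"sx":0.0038,"sy":-0.025,"sz":0.1231,"jaw":0},{"sx":0.0038,"sy":-0.0325,"sz":0.1231,"jaw":0},{"sx":0.0038,"sy":-0.04,"sz":0.1231,"jaw":0},{"sx":0.0038,"sy":-0.0475,"sz":0.1231,"jaw":0},{"sx":0.0038,"sy":-0.055,"sz":0.1231,"jaw":0}]' > path.dat && python3 steer.py path.dat; python3 -c "
from h import *
where()
b=cam('side')['color'][145:295,295:445,::-1]
cv2.imwrite('pics/m7.png',cv2.resize(b,(500,500),interpolation=cv2.INTER_CUBIC))"
```

```text
time_s: 13.0
position: [0.5913, 0.1258, 0.0479]
tcp_rot: [[-0.931, -0.365, 0.001], [-0.365, 0.931, 0.001], [-0.001, 0.0, -1.0]]
force: [-0.2, 0.9, 3.0]
opening: 0.002
grasp_force: 1.1
ramp pos [np.float64(0.0455), np.float64(0.1359), np.float64(0.0479)] F [-0.2  0.9  3. ] t 13.0 op 0.0 j [   1.   42.   92.    0.   45. -110.]
```

View pics/m7.png

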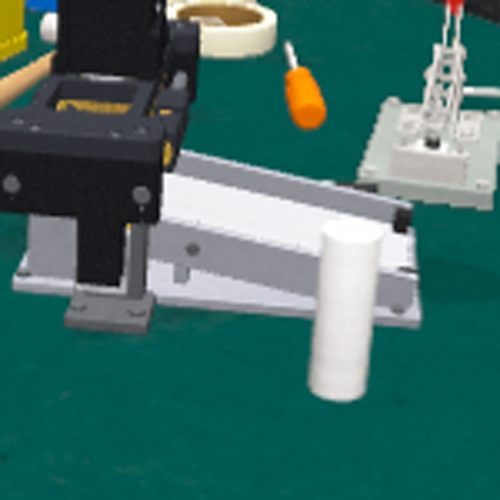

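The finger is on the plate at (100,250). Push on.

To row units: -0.033 m / 0.8 = -0.0413, -0.032 m / 0.8 = -0.04.

```bash
echo '[{"sy":-0.0063,"jaw":0},{"sy":-0.0125,"jaw":0},{"sy":-0.0188,"jaw":0},{"sy":-0.025,"jaw":0},{"sy":-0.0313,"jaw":0},{"sy":-0.0363,"jaw":0},{"sy":-0.04,"jaw":0},{"sy":-0.0413,"jaw":0}]' > path.dat && python3 steer.py path.dat; python3 -c "
from h import *
where()"; echo '[{"sy":-0.0013,"jaw":0},{"sy":-0.0025,"jaw":0}]' > path.dat && python3 steer.py path.dat; python3 -c "
from h import *
where()"
```

```text
time_s: 13.85
position: [0.6032, 0.0948, 0.0474]
tcp_rot: [[-0.931, -0.365, 0.0], [-0.365, 0.931, -0.0], [-0.0, -0.0, -1.0]]
force: [-0.6, 1.2, 1.8]
opening: 0.006
grasp_force: 0.9
ramp pos [np.float64(0.0453), np.float64(0.1026), np.float64(0.0474)] F [-0.6  1.2  1.8] t 13.85 op 0.01 j [  -2.   43.   91.   -0.   46. -113.]
time_s: 14.05
position: [0.6037, 0.0934, 0.0474]
tcp_rot: [[-0.931, -0.365, -0.0], [-0.365, 0.931, 0.0], [0.0, 0.0, -1.0]]
force: [0.1, 2.3, 2.0]
opening: 0.005
grasp_force: 0.9
ramp pos [np.float64(0.0452), np.float64(0.1012), np.float64(0.0474)] F [0.1 2.3 2. ] t 14.05 op 0.01 j [  -2.   43.   91.    0.   46. -113.]
```

To row units: -0.002 m / 0.8 = -0.0025, -0.001 m / 0.8 = -0.0013.

```bash
W='from h import *
where()'; echo '[{"sy":-0.0013,"jaw":0},{"sy":-0.0025,"jaw":0},{"sy":-0.0025,"jaw":0}]' > path.dat && python3 steer.py path.dat >/dev/null; python3 -c "$W"; echo '[{"sy":-0.0013,"jaw":0},{"sy":-0.0013,"jaw":0}]' > path.dat && python3 steer.py path.dat>/dev/null; python3 -c "$W"
```

```text
ramp pos [np.float64(0.0452), np.float64(0.099), np.float64(0.0474)] F [0.1 0.4 0.8] t 14.35 op 0.01 j [  -2.   43.   91.   -0.   46. -113.]
ramp pos [np.float64(0.0452), np.float64(0.098), np.float64(0.0474)] F [-0.   1.   1.4] t 14.55 op 0.0 j [  -2.   43.   91.   -0.   46. -113.]
```

To row units: -0.002 m / 0.8 = -0.0025, -0.001 m / 0.8 = -0.0013.

```bash
W='from h import *
where()'; echo '[{"sy":-0.0013,"jaw":0},{"sy":-0.0025,"jaw":0}]' > path.dat && python3 steer.py path.dat >/dev/null; python3 -c "$W"; echo '[{"sy":-0.0013,"jaw":0},{"sy":-0.0025,"jaw":0}]' > path.dat && python3 steer.py path.dat>/dev/null; python3 -c "$W"
```

```text
ramp pos [np.float64(0.0452), np.float64(0.0961), np.float64(0.0474)] F [0.  1.2 0.9] t 14.75 op 0.0 j [  -2.   43.   91.    0.   46. -114.]
ramp pos [np.float64(0.0452), np.float64(0.0959), np.float64(0.0474)] F [-0.6  9.6  2.7] t 14.95 op 0.0 j [  -2.   43.   91.    0.   46. -114.]
```

The hard stop shows as a rise to 9.6 N. I'll press a little more, retreat and check.

To row units: -0.001 m / 0.8 = -0.0013.

```bash
W='from h import *
where()'; echo '[{"sy":-0.0013,"jaw":0},{"sy":-0.0013,"jaw":0},{"sy":-0.0013,"jaw":0}]' > path.dat && python3 steer.py path.dat>/dev/null; python3 -c "$W"; echo '[{"sy":0.0125,"jaw":0},{"sy":0.0375,"jaw":0},{"sy":0.0625,"jaw":0},{"sy":0.075,"jaw":0},{"sy":0.075,"sz":-0.05,"jaw":0},{"sy":0.075,"sz":-0.1,"jaw":0},{"sy":0.125,"sz":-0.15,"jaw":0},{"sy":0.1875,"sz":-0.1875,"jaw":0},{"sy":0.25,"sz":-0.1875,"jaw":0},{"sy":0.3125,"sz":-0.1875,"jaw":0},{"sy":0.3125,"sz":-0.1875,"jaw":0},{"sy":0.3125,"sz":-0.1875,"jaw":0},{"sy":0.3125,"sz":-0.1875,"jaw":0}]' > path.dat && python3 steer.py path.dat; python3 -c "
from h import *
where()
a=cam('top')['color'][135:285,290:440,::-1];b=cam('side')['color'][145:295,295:445,::-1]
cv2.imwrite('pics/m8.png',cv2.resize(np.hstack([a,b]),(800,400),interpolation=cv2.INTER_CUBIC))"
```

```text
ramp pos [np.float64(0.0451), np.float64(0.0959), np.float64(0.0474)] F [-0.4  9.3  2. ] t 15.25 op 0.0 j [  -2.   43.   91.    0.   46. -114.]
time_s: 16.55
position: [0.5157, 0.3175, 0.197]
tcp_rot: [[-0.931, -0.365, -0.0], [-0.365, 0.931, -0.002], [0.001, -0.001, -1.0]]
force: [-0.6, 0.2, 0.0]
opening: 0.009
grasp_force: 0.0
ramp pos [np.float64(0.0452), np.float64(0.342), np.float64(0.197)] F [-0.6  0.2  0. ] t 16.55 op 0.01 j [ 21.  30.  86.  -0.  63. -90.]
```

View pics/m8.png

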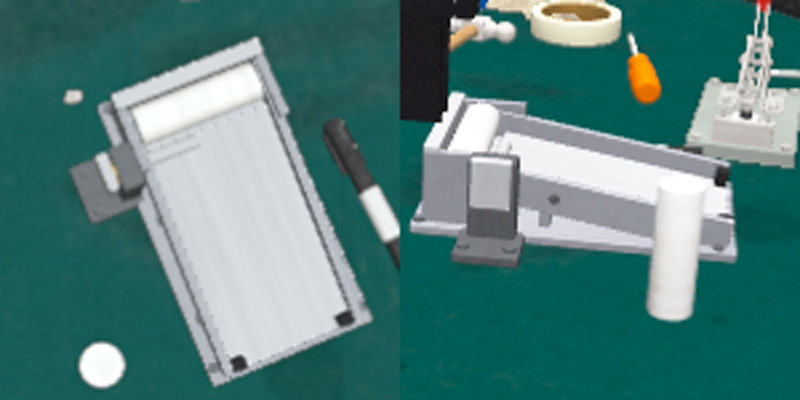

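The bolt reaches from (148,165) to (200,150) in the lane, about 39 mm. Its plate is close to the bracket, the bar is square in the seat, and the spare bar and marker are undisturbed.

```bash
python3 -c "
from rig import bot
print(bot.hand_in())"
```

```text
the job is handed in; nothing more can be done
None
```

The bar is square against the stop in the seat and the retaining bolt is pushed home to its hard stop behind it; I handed the job in at about 17 s on the robot clock (limit 48 s), arm clear and nothing else touched, and hand-in returned no verdict.

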